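# Rake the sprues into the catch drawer

### The job

Clear the jeweller's cutting board: draw its catch drawer, which stands ajar, right out, rake the three brown bronze sprues over the board's open front edge into the drawer, and push the drawer fully home. Rake the sprues, do not lift them off the board; leave the golden casting where it lies on the board, and leave the pliers and the hammer alone.

Things in the scene. Friction and masses are not known exactly. Their poses are not given: they have to be found in the camera images.
- cutting_board: Low oak case that does not move, 140 mm deep (x), 360 mm wide (y); its flat top is the cutting board, 80 mm above the bench. Origin at the centre of its underside, on the bench; -x is its front, facing the robot. Dark rails 8 mm wide and 10 mm high edge the board left, right and back; the front edge has none. Under the board the case is open in front for the catch drawer.
- catch_drawer (a joint): How far the catch drawer is drawn out of the case to -x of the board, in m: 0 = home, 0.100 = stop. It starts 0.042 to 0.062 out, slides with about 2 N of friction and stays where it is left.
- drawer_front (a point): Middle of the top edge of the drawer front's outer face, 67 mm above the bench (moves with the drawer). The front is an upright oak board 12 mm thick, 358 mm wide, its foot 4 mm above the bench; axes as the cutting board's. Two brass knobs stick out 16 mm, 100 mm left and right of the middle. Behind it is an open gap up to the case, as wide as the drawer is out; fingers fit down into it.
- board_edge (a point): Middle of the board's open front edge, on its top surface, 80 mm above the bench, 70 mm to -x of the case's origin; the edge runs along y. With the drawer home, the inner face of the drawer front is flush with it.
- drawer_floor (a point): Centre of the drawer's inner floor, 8 mm above the bench, 57 mm behind the inner face of the drawer front (moves with the drawer; axes as the cutting board's). Inside, the drawer is 113 mm long (x), 316 mm wide (y), its walls 52 mm high; 62 mm are free between its floor and the board's underside; a sprue that stands up or leans higher than this blocks the drawer until it is tucked down.
- sprue_a: Brown sprue, 69 x 64 x 15 mm, of bronze with short twigs, lying flat; origin at the centre of its underside; solid core 48 x 52 x 15 mm (x, y, z), the twigs round it are only looks; about 60 g; any yaw
- sprue_b: Brown slender sprue, 43 x 74 x 12 mm, of bronze with short twigs, lying flat; origin at the centre of its underside; solid core 30 x 60 x 12 mm (x, y, z), the twigs round it are only looks; about 60 g; any yaw
- sprue_c: Brown sprue, 66 x 61 x 13 mm, of bronze with short twigs, lying flat; origin at the centre of its underside; solid core 46 x 50 x 13 mm (x, y, z), the twigs round it are only looks; about 60 g; any yaw
- gold_casting: Golden spiky raw casting, 34 x 43 x 22 mm, about 40 g, loose on the board; origin at the centre of its underside. The sprues and it lie side by side along the board, about 80 mm apart in y, in any order, 30 to 70 mm behind the front edge.
- red_pliers: Red-handled pliers, 53 x 136 x 12 mm, flat on the bench; origin at the centre of the underside.
- hammer: Small hammer with a wooden handle, 53 x 231 x 26 mm, flat on the bench; origin at the centre of the underside.

How it is judged:
On the way, in this order (a step that is already met when the one before it is completed fails the run):
1. the drawer is drawn out, at least 85 of its 100 mm (value of joint catch_drawer above 0.085 m), for 0.2 s.
2. all three sprues lie in the drawer (x of sprue_a in the frame of drawer_floor between -0.056 and 0.056 m and y of sprue_a in the frame of drawer_floor between -0.162 and 0.162 m and z of sprue_a in the frame of drawer_floor between -0.006 and 0.06 m and x of sprue_b in the frame of drawer_floor between -0.056 and 0.056 m and y of sprue_b in the frame of drawer_floor between -0.162 and 0.162 m and z of sprue_b in the frame of drawer_floor between -0.006 and 0.06 m and x of sprue_c in the frame of drawer_floor between -0.056 and 0.056 m and y of sprue_c in the frame of drawer_floor between -0.162 and 0.162 m and z of sprue_c in the frame of drawer_floor between -0.006 and 0.06 m), for 0.2 s.
At the end, for the whole second after the job is handed in: All three sprues lie at rest inside the catch drawer (origin within 56 mm in x and 162 mm in y of the drawer floor's centre and less than 60 mm above the floor), the drawer is home to within 5 mm, and the golden casting is on the board within 30 mm of where it lay (all of step 2 and linear speed of each of sprue_a, sprue_b, sprue_c below 0.02 m/s and value of joint catch_drawer below 0.005 m and distance of gold_casting from where it was at the start of the episode below 0.03 m and z of gold_casting in the frame of cutting_board above 0.072 m); the robot touches nothing.
It fails at once if a sprue is lifted (its origin more than 155 mm above the bench, which is 75 mm above the board) (height (world z) of any of sprue_a, sprue_b, sprue_c above 0.155 m).
It fails at once if the golden casting is shifted by more than 30 mm (distance of gold_casting from where it was at the start of the episode above 0.03 m).
It fails at once if the pliers or the hammer are shifted by more than 30 mm (distance of any of red_pliers, hammer from where it was at the start of the episode above 0.03 m).
It also fails if it takes over 64 s, if anything falls off the work surface, if the arm or the gripper's body presses on something with over 40 N, if the wrist force passes 120 N, or if a joint passes its speed limit or range.

### The arm

A 7-joint arm with a two-finger parallel gripper is mounted at the origin on the work surface; the furniture and walls round the work are solid. World frame = base frame: x ahead of the robot, y to its left, z up, the work surface at z = 0. Lengths are in m, angles in rad, forces in N, time in s.
With the tool pointing down it reaches from about 0.425 to 0.95 m from the base axis. Payload 4.7 kg.
Tool frame: the origin (TCP) lies at the very end of the fingers, on their centre line; the grasp point (between the pads) lies 19 mm behind it; z points along the fingers, y is the line along which they close (so a half turn about z gives the same grasp; the last joint's range is limited). The gripper opens to 87 mm and grips with 3 to 60 N. Pads are 19 mm wide; open, the fingers measure 117 mm over their backs; the gripper's body (75 mm by 190 mm) begins 51 mm behind the grasp point.
Start: joints at [1.257, 0.469, -0.049, 1.532, 0.024, 1.141, -0.082], TCP at [0.19, -0.648, 0.223] pointing down, gripper open.
Joint ranges: [-2.59, 2.59], [-0.33, 1.99], [-1.39, 1.29], [0.1, 2.45], [-1.04, 4.18], [0.21, 1.99], [-2.66, 2.66]. Speed limits (rad/s): [2.57, 2.57, 3.14, 3.14, 3.14, 3.14, 3.14].

### API

Orientations are given as [roll, pitch, yaw] about the fixed x, y, z axes, in that order (R = Rz(yaw) Ry(pitch) Rx(roll)).
In Python, from workcell import robot, eyes gives the robot as it stands (robot), with the cameras (eyes).
- The arm moves only by the shell command python3 shift.py [OPENING] [FORCE], which reads ROWS from standard input. ROWS is a JSON object with one list for each field, all of the same length, 1 to 20, a row being the entries at one place: dx, dy, dz (the shift in m), drx, dry, drz (a rotation vector in rad); each row shifts and turns the commanded pose from where the row before left it, along the tool's axes as they then stand; what a row does not reach is not made up. A row lasts 1/12 s, in which the tool goes at most 0.0417 m and 0.125 rad, less where a joint would pass 70% of its speed; a pose out of reach is approached as far as the arm can. OPENING is the opening from 0.0 (shut) to 1.0 (fully open), set as the command begins (- or left out keeps the last). The fingers move at their own pace and stop on an object; FORCE is the grip in N (left out, the last holds). Time passes only in rows, so rows that do not move let the fingers close. It prints the time, the measured TCP pose, the force, the opening and the grip force at its end. Input that does not fit is refused with a message, and nothing moves.
- robot.observe(): the state, without advancing time (a new reading comes with each control period).
- eyes.grab_frame(name): name is "side" or "top"; returns a dict with "color" (420x560x3 uint8, red, green, blue), "intrinsics" (3x3 intrinsics, pixels), "world_from_camera" (4x4, takes a point from camera to world coordinates). Camera axes: x right, y down, z forward; pixel columns grow to the right and rows downward; lengths in m; the calibration is good to about 2 mm. A picture is of the moment at which its call begins. There is no depth.
- robot.hand_in(): hands the job in; it is judged then, once.
The state is a dict: "clock": time; "joints": joint angles; "dq": joint speeds; "tau": joint torques, N m; "position": TCP position; "tcp_rot": TCP orientation; "ft_force": force on the tool from outside, world axes, zero at the start; "moment": the same for the moment, N m; "grip_width": opening from 0.0 (shut) to 1.0 (fully open); "grasp_force": force on a finger pad.
Only numpy, scipy, OpenCV 4.12 (cv2) and the standard library are available. Lean on these libraries where they do the work, as an engineer would, in place of code of your own. Each camera call takes 0.05 s, during which the arm holds its last target. There are 200 camera calls.

## Working session

There is one attempt and no reset: what is moved stays moved. The work goes in short steps, Python scripts to look and compute and a shell command to move; the robot and the scene stay as the last step left them, time stands still between calls to the robot, and variables do not carry over. Pictures are saved under pics/ and viewed, at most 10 in all, crops included, and the job is handed in when it is done.

```bash
ls; mkdir -p pics
python3 - <<'E'
from workcell import robot, eyes
import cv2
s=robot.observe(); print(s)
for n in("top","side"):
    f=eyes.grab_frame(n); cv2.imwrite(f"pics/{n}0.png",f["color"][...,::-1]); print(n,f["intrinsics"],f["world_from_camera"])
E
```

```text
pics
shift.py
workcell.py
{'clock': 0.0, 'joints': array([ 1.25707998,  0.46947513, -0.04858725,  1.53372371,  0.02411799,
        1.14098763, -0.08226305]), 'dq': array([-4.46904946e-04, -6.85277110e-05, -3.26633447e-04,  1.75900944e-03,
        5.16993997e-04,  1.45389543e-03,  1.82858908e-03]), 'tau': array([ 4.40867234e-04, -5.07976449e+01, -8.05795798e-02, -2.36153591e+01,
       -6.13363646e-02,  3.80260719e-02,  1.63404302e-04]), 'position': array([ 0.18948942, -0.64721734,  0.2214641 ]), 'tcp_rot': array([-3.13958733e+00,  9.39823549e-05,  2.84886322e-01]), 'ft_force': array([-0.57610885,  1.48493213, -0.59547203]), 'moment': array([ 0.03691332,  0.03658831, -0.04334279]), 'grasp_force': 0.0, 'grip_width': 0.9974102817976409}
top [[387.1026734    0.         272.53753866]
 [  0.         387.1026734  215.92299151]
 [  0.           0.           1.        ]] [[-0.00140903 -0.98192909  0.18924395  0.31778117]
 [-0.99975492 -0.00279782 -0.0219608   0.02434029]
 [ 0.02209342 -0.18922852 -0.9816845   1.03725548]
 [ 0.          0.          0.          1.        ]]
side [[398.06461449   0.         277.39278143]
 [  0.         398.06461449 209.89124996]
 [  0.           0.           1.        ]] [[-0.84238896 -0.39712855  0.3642386   0.09363141]
 [-0.53885172  0.61522734 -0.57544257  0.66811766]
 [ 0.00443513 -0.68101706 -0.73225412  0.91581291]
 [ 0.          0.          0.          1.        ]]
```

View pics/top0.png

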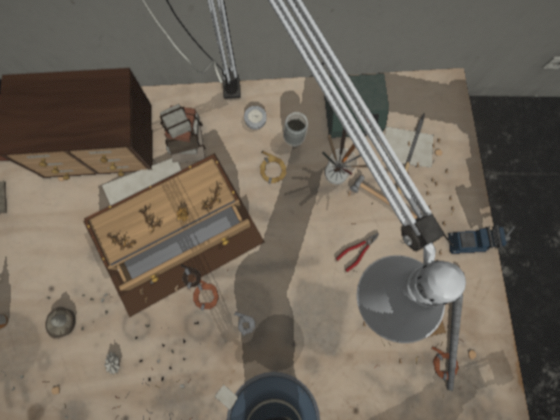

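View pics/side0.png

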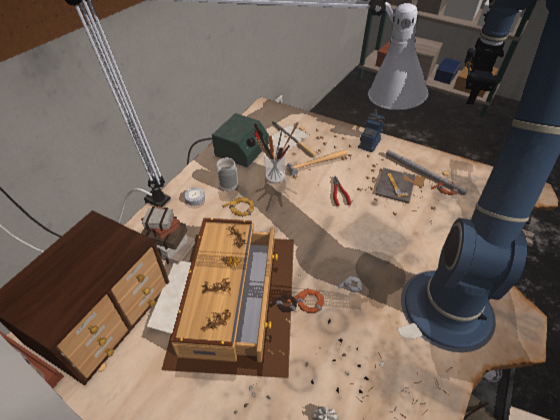

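Top: board left of the robot, about (165,220), yawed. The drawer front runs (122,278)–(250,232), and a lamp hangs at about (400,295). Side: board at (215,285), lamp at (400,70), pliers and hammer well away to the right. I'll zoom in for precise pixels.

```bash
cat > h.py <<'E'
import numpy as np,cv2
from workcell import robot, eyes
def ray(f,p):
    T=f["world_from_camera"]; d=T[:3,:3]@np.linalg.solve(f["intrinsics"],[p[0],p[1],1.]); return T[:3,3],d
def onz(f,p,z):
    o,d=ray(f,p); return o+d*(z-o[2])/d[2]
def tri(f,p,g,q):
    o,d=ray(f,p);e,k=ray(g,q)
    s=np.linalg.lstsq(np.c_[d,-k],e-o,rcond=None)[0]; a,b=o+d*s[0],e+k*s[1]
    return (a+b)/2,np.linalg.norm(a-b)
def crop(f,x0,y0,x1,y1,k,name):
    c=cv2.resize(f["color"][y0:y1,x0:x1,::-1],None,fx=k,fy=k,interpolation=cv2.INTER_CUBIC)
    c=np.clip(c*1.5,0,255).astype('uint8')
    for x in range((x0//20+1)*20,x1,20): cv2.putText(c,str(x),((x-x0)*k-10,10),0,.35,(255,255,255));cv2.line(c,((x-x0)*k,12),((x-x0)*k,20),(255,255,255))
    for y in range((y0//20+1)*20,y1,20): cv2.putText(c,str(y),(0,(y-y0)*k+4),0,.35,(255,255,255));cv2.line(c,(24,(y-y0)*k),(32,(y-y0)*k),(255,255,255))
    cv2.imwrite(name,c)
E
python3 - <<'E'
from h import *
t=eyes.grab_frame("top");s=eyes.grab_frame("side")
crop(t,70,145,270,295,4,"pics/tc0.png");crop(s,160,205,320,365,3,"pics/sc0.png")
print(tri(t,(443,283),s,(403,12)))
for p,q in(((400,300),(398,85)),((255,116),(193,197))): print(tri(t,p,s,q))
E
```

```text
(array([ 0.32825609, -0.17523773,  0.60175567]), np.float64(0.0052530532916971115))
(array([ 0.30486098, -0.18019749,  0.4453078 ]), np.float64(0.0028672331849978285))
(array([0.80744286, 0.05074891, 0.00321453]), np.float64(0.0012072229457147847))
```

View pics/tc0.png

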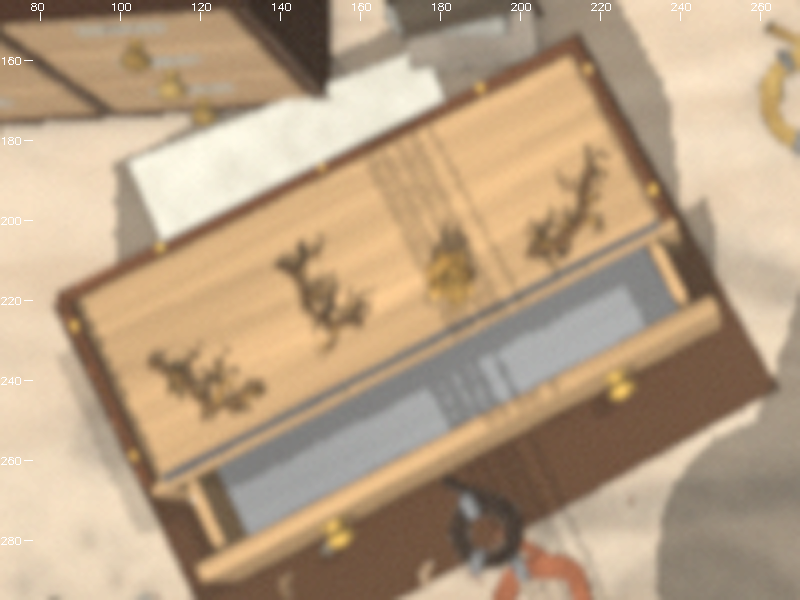

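View pics/sc0.png

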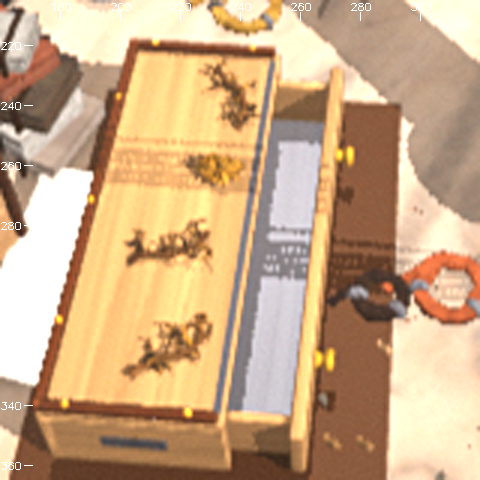

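The sprues read left to right in the top view: (121,241), (151,222) and (213,198). The casting is at (182,213) and the drawer gap is about 50 mm. The lamp hangs in the arm's sweep, so I'll triangulate its arm and measure the board too.

Run:
```python
from h import *
np.set_printoptions(precision=3,suppress=True)
t=eyes.grab_frame("top");s=eyes.grab_frame("side")
crop(s,300,0,430,110,6,"pics/lamp.png")
c=lambda X,Y:(70+X/4,145+Y/4)
d=lambda X,Y:(160+X/3,205+Y/3)
# corners: (top crop px),(side crop px)
L={"railBL":((60,298),(38,404)),"railBR":((578,40),(132,42)),"edgeL":((157,490),(216,412)),"edgeR":((668,222),(276,52)),
"frontL":((205,578),(292,466)),"frontR":((716,305),(342,74)),"knobL":((335,535),(325,358)),"knobR":((622,384),(345,155)),
"gold":((450,268),(218,168)),"sL":((205,385),(170,345)),"sM":((322,290),(172,242)),"sR":((567,210),(232,95))}
for k,(a,b) in L.items(): print(k,*tri(t,c(*a),s,d(*b)),onz(t,c(*a),.087)[:2])
# lamp arm: top line and side line intersection
for p in((425,225),(390,170),(350,105),(300,30)):
    print(p,[onz(t,p,z) for z in (.6,.8)])
    # project ray into side, find where row is ~10
    o,dd=ray(t,p);T=np.linalg.inv(s["world_from_camera"])
    for z in(.5,.55,.6,.65,.7,.75,.8,.9):
        q=T[:3,:3]@onz(t,p,z)+T[:3,3];u=s["intrinsics"]@q;print(z,(u[:2]/u[2]).round(0),end=' ')
    print()
```

```text
railBL [0.49  0.466 0.087] 0.0011130462363567381 [0.491 0.466]
railBR [0.662 0.153 0.081] 0.0006264326625882757 [0.66  0.152]
edgeL [0.375 0.4   0.085] 0.004941994600333932 [0.373 0.398]
edgeR [0.541 0.093 0.084] 9.474060490407935e-05 [0.54  0.092]
frontL [0.322 0.386 0.031] 0.0021342035439971697 [0.321 0.365]
frontR [0.491 0.062 0.056] 0.004548996784380548 [0.487 0.062]
knobL [0.348 0.303 0.039] 0.0005799688310256278 [0.346 0.289]
knobR [0.445 0.124 0.032] 0.0001233491857608306 [0.438 0.119]
gold [0.509 0.227 0.085] 0.003978376091882052 [0.51  0.228]
sL [0.438 0.376 0.083] 0.0025878020246470463 [0.437 0.374]
sM [0.495 0.306 0.086] 0.002726389104282157 [0.496 0.306]
sR [0.547 0.156 0.084] 0.0035399369913466493 [0.548 0.156]
(425, 225) [array([ 0.392, -0.162,  0.6  ]), array([ 0.358, -0.077,  0.8  ])]
0.5 [365.  46.] 0.55 [368.  28.] 0.6 [372.   8.] 0.65 [376. -14.] 0.7 [381. -41.] 0.75 [387. -71.] 0.8 [ 394. -106.] 0.9 [ 411. -199.] 
(390, 170) [array([ 0.458, -0.125,  0.6  ]), array([ 0.394, -0.057,  0.8  ])]
0.5 [325.  45.] 0.55 [330.  27.] 0.6 [335.   7.] 0.65 [341. -15.] 0.7 [349. -41.] 0.75 [357. -72.] 0.8 [ 367. -107.] 0.9 [ 392. -199.] 
(350, 105) [array([ 0.541, -0.08 ,  0.6  ]), array([ 0.439, -0.033,  0.8  ])]
0.5 [275.  43.] 0.55 [282.  26.] 0.6 [290.   6.] 0.65 [298. -17.] 0.7 [308. -43.] 0.75 [320. -72.] 0.8 [ 333. -107.] 0.9 [ 369. -199.] 
(300, 30) [array([ 0.643, -0.021,  0.6  ]), array([ 0.494, -0.   ,  0.8  ])]
0.5 [213.  42.] 0.55 [222.  24.] 0.6 [233.   5.] 0.65 [244. -18.] 0.7 [258. -43.] 0.75 [274. -73.] 0.8 [ 292. -108.] 0.9 [ 340. -200.]
```

View pics/lamp.png

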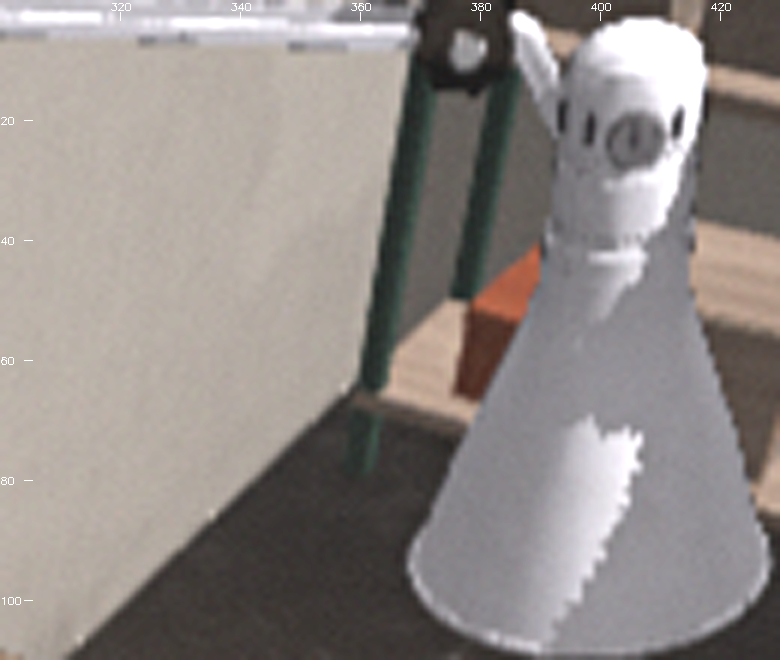

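Lamp: its head and horizontal arm top out at about z 0.63 m, so I'll cross above at z ≈ 0.72.

```bash
echo '{"dx":[0,0,0,0,0,0,0,0,0,0,0,0,0,0],"dy":[-0.0133,-0.0133,-0.0133,-0.0133,-0.0133,-0.0133,-0.0133,-0.0133,-0.0133,-0.0133,-0.0133,-0.0133,-0.0133,0],"dz":[-0.0385,-0.0385,-0.0385,-0.0385,-0.0385,-0.0385,-0.0385,-0.0385,-0.0385,-0.0385,-0.0385,-0.0385,-0.0385,0],"drx":[0,0,0,0,0,0,0,0,0,0,0,0,0,0],"dry":[0,0,0,0,0,0,0,0,0,0,0,0,0,0],"drz":[0,0,0,0,0,0,0,0,0,0,0,0,0,0]}' | python3 shift.py 0.0
```

```text
clock: 1.47
position: [0.1457, -0.4954, 0.6651]
tcp_rot: [3.122, 0.007, 0.282]
ft_force: [0.2, 0.4, 0.8]
grip_width: 0.042
grasp_force: 0.0
```

Run:
```python
from h import *
np.set_printoptions(precision=3,suppress=True)
print(robot.observe()["joints"])
t=eyes.grab_frame("top");s=eyes.grab_frame("side")
c=lambda X,Y:(70+X/4,145+Y/4)
for k,p,z in(("edgeL",(157,490),.08),("edgeR",(668,222),.08),("fL",(205,582),.067),("fR",(718,318),.067),("fLi",(200,566),.067),("fRi",(708,298),.067)):print(k,onz(t,c(*p),z))
# sprue masks: dark on the board
hsv=cv2.cvtColor(t["color"],cv2.COLOR_RGB2HSV); E=np.array([.4555,.2445]);R=np.array([[.878,.479],[-.479,.878]])
v,u=np.mgrid[0:420,0:560]; o=t["world_from_camera"][:3,3]
P=np.array([onz(t,(x,y),.086)[:2] for y in range(150,280) for x in range(70,270)]); Q=((P-E)@R.T).reshape(130,200,2)
ins=(Q[...,0]>.012)&(Q[...,0]<.126)&(abs(Q[...,1])<.165)
g=hsv[150:280,70:270]; m=((g[...,2]<105)&ins).astype('uint8'); m=cv2.morphologyEx(m,cv2.MORPH_CLOSE,np.ones((5,5)))
n,l,st,ce=cv2.connectedComponentsWithStats(m)
for i in range(1,n):
    if st[i,4]>25:
        q=Q[l==i]; print(st[i,4],"mid",q.mean(0),"min",q.min(0),"max",q.max(0))
```

```text
[ 0.931  0.147  0.345  1.005 -0.046  1.978 -0.035]
edgeL [0.373 0.401 0.08 ]
edgeR [0.542 0.093 0.08 ]
fL [0.318 0.372 0.067]
fR [0.482 0.061 0.067]
fLi [0.328 0.376 0.067]
fRi [0.495 0.068 0.067]
157 mid [ 0.034 -0.118] min [ 0.016 -0.15 ] max [ 0.064 -0.088]
109 mid [ 0.046 -0.046] min [ 0.028 -0.057] max [ 0.065 -0.032]
174 mid [0.066 0.037] min [0.037 0.018] max [0.098 0.053]
179 mid [0.047 0.124] min [0.023 0.093] max [0.079 0.147]
```

The wrist limit caps tool-down height, so I'll tilt the fingers outward to gain clearance, then swing round at constant radius.

```bash
echo '{"dx":[0,0,0,0,0,0,0,0,0,0],"dy":[0,0,0,0,0,0.0113,0.0113,0.0113,0.0113,0],"dz":[0,0,0,0,0,-0.0165,-0.0165,-0.0165,-0.0165,0],"drx":[-0.12,-0.12,-0.12,-0.12,-0.12,0,0,0,0,0],"dry":[0,0,0,0,0,0,0,0,0,0],"drz":[0,0,0,0,0,0,0,0,0,0]}' | python3 shift.py; python3 -c "
from h import *;print(robot.observe()['joints'].round(3))"
```

```text
clock: 2.4
position: [0.1484, -0.4947, 0.7451]
tcp_rot: [2.523, 0.007, 0.286]
ft_force: [-0.3, 1.4, 0.6]
grip_width: 0.007
grasp_force: 0.0
[ 0.866 -0.168  0.204  1.249  0.16   1.449 -0.175]
```

```bash
echo '{"dx":[0.041,0.041,0.041,0.041,0.041,0.041,0.041,0.041,0.041,0.041],"dy":[0,0,0,0,0,0,0,0,0,0],"dz":[0,0,0,0,0,0,0,0,0,0],"drx":[0,0,0,0,0,0,0,0,0,0],"dry":[0.045,0.045,0.045,0.045,0.045,0.045,0.045,0.045,0.045,0.045],"drz":[-0.066,-0.066,-0.066,-0.066,-0.066,-0.066,-0.066,-0.066,-0.066,-0.066]}' | python3 shift.py; echo '{"dx":[0.041,0.041,0.041,0.041,0.041,0.041,0.041,0.041,0.041,0.041,0.041,0.041,0],"dy":[0,0,0,0,0,0,0,0,0,0,0,0,0],"dz":[0,0,0,0,0,0,0,0,0,0,0,0,0],"drx":[0,0,0,0,0,0,0,0,0,0,0,0,0],"dry":[0.045,0.045,0.045,0.045,0.045,0.045,0.045,0.045,0.045,0.045,0.045,0.045,0],"drz":[-0.066,-0.066,-0.066,-0.066,-0.066,-0.066,-0.066,-0.066,-0.066,-0.066,-0.066,-0.066,0]}' | python3 shift.py; python3 -c "
from h import *;print(robot.observe()['joints'].round(3))"
```

```text
clock: 3.23
position: [0.4682, -0.253, 0.735]
tcp_rot: [2.541, 0.016, 1.088]
ft_force: [0.5, 0.2, 0.4]
grip_width: 0.004
grasp_force: 0.0
clock: 4.32
position: [0.4845, 0.2265, 0.7283]
tcp_rot: [2.554, 0.012, 2.058]
ft_force: [-0.1, 0.1, 0.3]
grip_width: 0.008
grasp_force: 0.0
[ 0.16  -0.1   -0.576  1.211 -0.077  1.427  0.049]
```

```bash
echo '{"dx":[0,0,0,0,0,0,0,0,0,0],"dy":[-0.0226,-0.0226,-0.0226,-0.0226,0,0,0,0,0,0],"dz":[0.034,0.034,0.034,0.034,0,0,0,0,0,0],"drx":[0,0,0,0,0.1176,0.1176,0.1176,0.1176,0.1176,0],"dry":[0,0,0,0,0,0,0,0,0,0],"drz":[0,0,0,0,0,0,0,0,0,0]}' | python3 shift.py;  echo '{"dx":[0,0,0,0,0,0,0,0,0,0,0,0,0,0],"dy":[0,0,0,0,0,0,0,0,0,0,0,0,0,0],"dz":[0.028,0.028,0.028,0.028,0.028,0.028,0.028,0.028,0.028,0.028,0.028,0.028,0.028,0],"drx":[0,0,0,0,0,0,0,0,0,0,0,0,0,0],"dry":[0,0,0,0,0,0,0,0,0,0,0,0,0,0],"drz":[0.12,0.12,0.12,0.12,0.12,0.12,0.12,0.12,0.12,0.12,0.12,0.12,0.12,0]}' | python3 shift.py; python3 -c "
from h import *;print(robot.observe()['joints'].round(3))"
```

```text
clock: 5.15
position: [0.4943, 0.2158, 0.5609]
tcp_rot: [-3.132, 0.008, 2.043]
ft_force: [-0.0, -1.4, -2.7]
grip_width: 0.006
grasp_force: 0.0
clock: 6.32
position: [0.4887, 0.2089, 0.1973]
tcp_rot: [3.129, 0.009, 0.48]
ft_force: [-0.7, -1.1, 0.0]
grip_width: 0.003
grasp_force: 0.0
[-0.102  0.303 -0.474  1.877  0.175  1.01  -1.743]
```

```bash
cat >> h.py <<'E'
def B():
    s=robot.observe();a=.502;c,d=np.cos(a),np.sin(a);p=s["position"]-[.4555,.2445,0]
    f=s["ft_force"]
    print("board xyz",np.round([c*p[0]+d*p[1],-d*p[0]+c*p[1],p[2]],4),"yaw err",round(s["tcp_rot"][2]-a,3),"F",np.round([c*f[0]+d*f[1],-d*f[0]+c*f[1],f[2]],1),"t",round(s["clock"],2))
E
echo '{"dx":[-0.0185,-0.0185,0,0,0,0],"dy":[-0.0235,-0.0235,0,0,0,0],"dz":[0,0,0.03,0.03,0.02,0],"drx":[0,0,0,0,0,0],"dry":[0,0,0,0,0,0],"drz":[-0.02,0,0,0,0,0]}' | python3 shift.py>/dev/null; python3 -c "
from h import *;B()
s=eyes.grab_frame('side');crop(s,160,145,320,365,3,'pics/sc1.png')"
```

```text
board xyz [-0.0222 -0.0008  0.1199] yaw err 0.003 F [-1.1 -1.1  0.2] t 6.82
```

View pics/sc1.png

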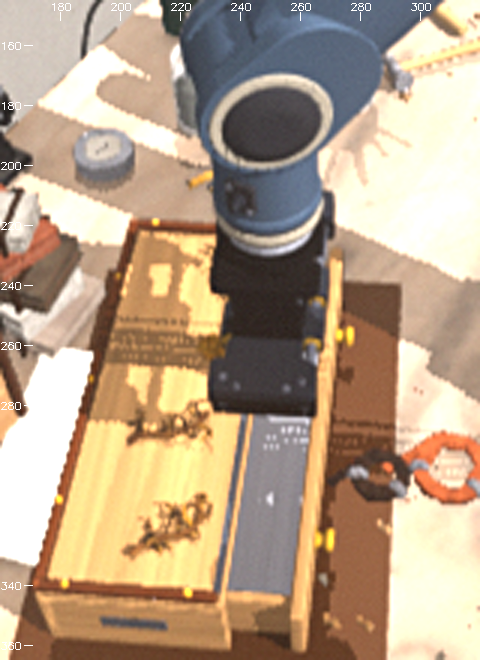

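The gripper body at (247,265) is centred over the gap. Lower it in with light force checks, then draw.

```bash
echo '{"dx":[-0.002,0,0,0,0,0],"dy":[0,0,0,0,0,0],"dz":[0.02,0.02,0.02,0.02,0.005,0],"drx":[0,0,0,0,0,0],"dry":[0,0,0,0,0,0],"drz":[0,0,0,0,0,0]}' | python3 shift.py >/dev/null; python3 -c "
from h import *;B()"
echo '{"dx":[-0.008,-0.008,-0.008,-0.008,-0.008,-0.008,-0.008,0],"dy":[0,0,0,0,0,0,0,0],"dz":[0,0,0,0,0,0,0,0],"drx":[0,0,0,0,0,0,0,0],"dry":[0,0,0,0,0,0,0,0],"drz":[0,0,0,0,0,0,0,0]}' | python3 shift.py>/dev/null; python3 -c "
from h import *;B()"
```

```text
board xyz [-0.0207 -0.0017  0.0377] yaw err 0.001 F [-0.1 -0.  -0.4] t 7.37
board xyz [-0.0801 -0.002   0.0367] yaw err 0.001 F [ 0.2 -0.6 -0.5] t 8.03
```

```bash
echo '{"dx":[-0.005,-0.004,-0.003,0,0],"dy":[0,0,0,0,0],"dz":[0,0,0,0,0],"drx":[0,0,0,0,0],"dry":[0,0,0,0,0],"drz":[0,0,0,0,0]}' | python3 shift.py>/dev/null; python3 -c "
from h import *;B()"
```

```text
board xyz [-0.0883 -0.0018  0.037 ] yaw err 0.0 F [ 3.3  0.  -2.6] t 8.45
```

```bash
echo '{"dx":[-0.004,-0.003,0],"dy":[0,0,0],"dz":[0,0,0],"drx":[0,0,0],"dry":[0,0,0],"drz":[0,0,0]}' | python3 shift.py>/dev/null; python3 -c "
from h import *;B()"; echo '{"dx":[0.015,0,0],"dy":[0,0,0],"dz":[0,0,0],"drx":[0,0,0],"dry":[0,0,0],"drz":[0,0,0]}' | python3 shift.py>/dev/null; python3 -c "
from h import *;B()
t=eyes.grab_frame('top');c=lambda X,Y:(70+X/4,145+Y/4)
crop(t,70,145,270,335,4,'pics/tc1.png')"
```

```text
board xyz [-0.0881 -0.0014  0.0383] yaw err 0.0 F [ 18.3  -2.7 -12.8] t 8.7
board xyz [-0.0825 -0.0017  0.0365] yaw err 0.0 F [-0.2 -0.5  1.1] t 8.95
```

Run:
```python
import cv2;i=cv2.imread('pics/tc1.png');cv2.imwrite('pics/tc1b.png',cv2.resize(i[:, :],(600,570)))
```

```text
(no output)
```

View pics/tc1b.png

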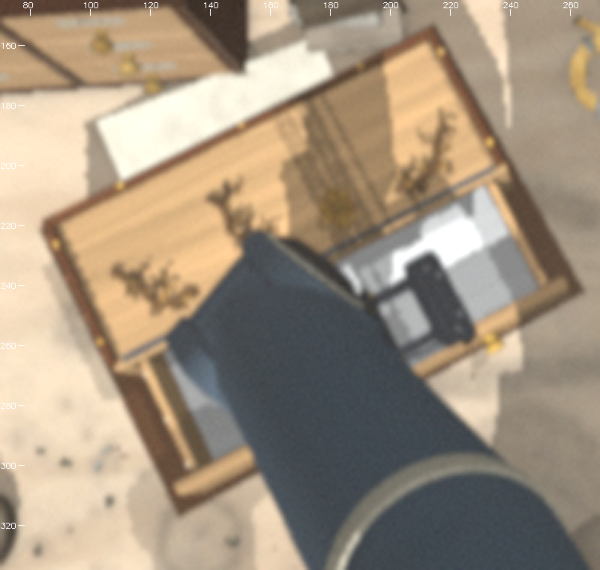

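Drawer is fully out: its front runs along (180,490)–(575,285), and both gap and floor are visible. Now rake the right sprue first: lift, go over behind it, lower.

```bash
echo '{"dx":[0,0,0,0.03,0.03,0.03,0.03,0.03,0.027,0,0],"dy":[0,0,0,0.02,0.02,0.02,0.02,0.02,0.017,0,0],"dz":[-0.04,-0.04,-0.034,0,0,0,0,0,0,0.03,0],"drx":[0,0,0,0,0,0,0,0,0,0,0],"dry":[0,0,0,0,0,0,0,0,0,0,0],"drz":[0,0,0,0,0,0,0,0,0,0,0]}' | python3 shift.py 0.3 >/dev/null; python3 -c "
from h import *;B();print(robot.observe()['grip_width'])"
```

```text
board xyz [ 0.092  -0.1185  0.1174] yaw err -0.002 F [-1.6  0.  -1.1] t 9.92
0.29830538317227034
```

```bash
echo '{"dx":[0.004,0,0,0],"dy":[0,0,0,0],"dz":[0.014,0.014,0.003,0],"drx":[0,0,0,0],"dry":[0,0,0,0],"drz":[0,0,0,0]}' | python3 shift.py >/dev/null; python3 -c "
from h import *;B()"
```

```text
board xyz [ 0.0983 -0.117   0.0908] yaw err 0.002 F [0.1 1.  0.5] t 10.25
```

```bash
echo '{"dx":[0,0,-0.01,-0.01,-0.01,-0.01,-0.01,-0.01,-0.01,0],"dy":[0,0,0,0,0,0,0,0,0,0],"dz":[0.005,0,0,0,0,0,0,0,0,0],"drx":[0,0,0,0,0,0,0,0,0,0],"dry":[0,0,0,0,0,0,0,0,0,0],"drz":[0,0,0,0,0,0,0,0,0,0]}' | python3 shift.py >/dev/null; python3 -c "
from h import *;B()";echo '{"dx":[-0.01,-0.01,-0.01,-0.01,-0.01,0,0],"dy":[0,0,0,0,0,0,0],"dz":[0,0,0,0,0,0,0],"drx":[0,0,0,0,0,0,0],"dry":[0,0,0,0,0,0,0],"drz":[0,0,0,0,0,0,0]}' | python3 shift.py >/dev/null; python3 -c "
from h import *;B()"; echo '{"dx":[0,0,0.03,0.03,0.03,0.03,0.012,0],"dy":[0,0,-0.03,-0.03,-0.03,-0.03,-0.03,0],"dz":[-0.03,-0.03,0,0,0,0,0,0],"drx":[0,0,0,0,0,0,0,0],"dry":[0,0,0,0,0,0,0,0],"drz":[0,0,0,0,0,0,0,0]}' | python3 shift.py >/dev/null; python3 -c "
from h import *;B();s=eyes.grab_frame('side');crop(s,180,205,340,365,3,'pics/sc2.png')
"
```

```text
board xyz [ 0.0271 -0.1184  0.0865] yaw err -0.0 F [-1.1 -0.5  0.3] t 11.08
board xyz [-0.0206 -0.1182  0.0868] yaw err -0.0 F [-0.4 -0.5 -1.2] t 11.67
board xyz [0.1125 0.0404 0.1451] yaw err 0.01 F [-0.9  0.7  0.2] t 12.33
```

View pics/sc2.png

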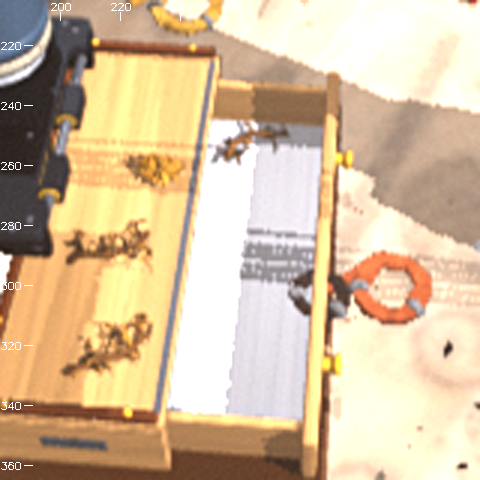

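Sprue lies in the drawer at crop (250,140), casting undisturbed at (155,168). Next, the middle sprue (slender, pointing along x).

```bash
echo '{"dx":[0,0.001,0,0,0],"dy":[0.004,0,0,0,0],"dz":[0.02,0.02,0.014,0.004,0],"drx":[0,0,0,0,0],"dry":[0,0,0,0,0],"drz":[-0.008,0,0,0,0]}' | python3 shift.py 0.25 >/dev/null; python3 -c "
from h import *;B()"
```

```text
board xyz [0.1097 0.025  0.0855] yaw err 0.007 F [-0.7  0.9  0.1] t 12.8
```

```bash
echo '{"dx":[0.003,0,0],"dy":[-0.005,-0.006,0],"dz":[0,0,0],"drx":[0,0,0],"dry":[0,0,0],"drz":[-0.006,0,0]}' | python3 shift.py >/dev/null; python3 -c "
from h import *;B()"; echo '{"dx":[-0.01,-0.01,-0.01,-0.01,-0.01,-0.01,-0.01,-0.01,-0.01,-0.01,-0.01,-0.01,-0.01,-0.01,0,0],"dy":[0,0,0,0,0,0,0,0,0,0,0,0,0,0,0,0],"dz":[0,0,0,0,0,0,0,0,0,0,0,0,0,0,0,0],"drx":[0,0,0,0,0,0,0,0,0,0,0,0,0,0,0,0],"dry":[0,0,0,0,0,0,0,0,0,0,0,0,0,0,0,0],"drz":[0,0,0,0,0,0,0,0,0,0,0,0,0,0,0,0]}' | python3 shift.py >/dev/null; python3 -c "
from h import *;B()"; echo '{"dx":[0,0,0.03,0.03,0.03,0.03,0.005,0,0],"dy":[0,0,-0.022,-0.022,-0.022,-0.022,0,0,0],"dz":[-0.03,-0.03,0,0,0,0,0,0,0],"drx":[0,0,0,0,0,0,0,0,0],"dry":[0,0,0,0,0,0,0,0,0],"drz":[0,0,0,0,0,0,0,0,0]}' | python3 shift.py 0.3 >/dev/null; python3 -c "
from h import *;B()
s=eyes.grab_frame('side');crop(s,180,205,340,365,3,'pics/sc3.png')
"
```

```text
board xyz [0.1144 0.0394 0.0881] yaw err 0.016 F [-0.   0.3 -0.2] t 13.05
board xyz [-0.0268  0.0348  0.0866] yaw err 0.014 F [ 0.2 -0.4 -0.4] t 14.38
board xyz [0.0969 0.125  0.1447] yaw err 0.014 F [-0.7 -0.5 -0.2] t 15.13
```

View pics/sc3.png

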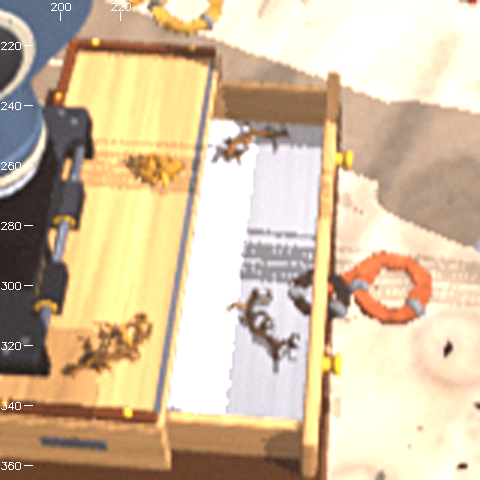

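Second sprue lies in the drawer at crop (265,325). Now the left one.

```bash
echo '{"dx":[0.001,0,0,0,0],"dy":[0,0,0,0,0],"dz":[0.02,0.02,0.014,0.004,0],"drx":[0,0,0,0,0],"dry":[0,0,0,0,0],"drz":[0.014,0,0,0,0]}' | python3 shift.py >/dev/null; python3 -c "
from h import *;B()"; echo '{"dx":[-0.01,-0.01,-0.01,-0.01,-0.01,-0.01,-0.01,-0.01,-0.01,-0.01,-0.01,-0.01,0,0],"dy":[0,0,0,0,0,0,0,0,0,0,0,0,0,0],"dz":[0,0,0,0,0,0,0,0,0,0,0,0,0,0],"drx":[0,0,0,0,0,0,0,0,0,0,0,0,0,0],"dry":[0,0,0,0,0,0,0,0,0,0,0,0,0,0],"drz":[0,0,0,0,0,0,0,0,0,0,0,0,0,0]}' | python3 shift.py >/dev/null; python3 -c "
from h import *;B()"; echo '{"dx":[0,0,0.03,0.03,0.03,0,0],"dy":[0,0,0,0,0,0,0],"dz":[-0.03,-0.03,0,0,0,0,0],"drx":[0,0,0,0,0,0,0],"dry":[0,0,0,0,0,0,0],"drz":[0,0,0,0,0,0,0]}' | python3 shift.py 0.0 >/dev/null; python3 -c "
from h import *;B()
s=eyes.grab_frame('side');crop(s,180,205,340,365,3,'pics/sc4.png')
"
```

```text
board xyz [0.097  0.1236 0.0863] yaw err -0.0 F [-0.8  0.5 -0.2] t 15.6
board xyz [-0.022   0.1246  0.0874] yaw err 0.001 F [ 1.4  0.8 -0.5] t 16.77
board xyz [0.0698 0.1252 0.1469] yaw err -0.002 F [-0.3 -0.3 -0.8] t 17.35
```

View pics/sc4.png

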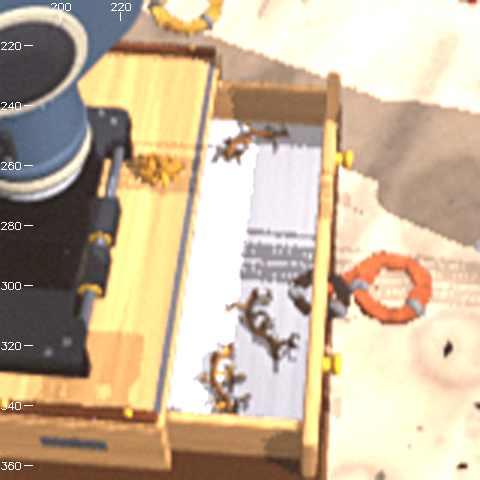

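All three lie in the drawer, at crop (250,140), (265,325) and (222,380); the casting is still in place. Now go out in front of the drawer front and check the arm's reach there.

```bash
echo '{"dx":[-0.031,-0.031,-0.031,-0.031,-0.031,-0.031,-0.031,0,0],"dy":[0.018,0.018,0.018,0.018,0.018,0.018,0.018,0,0],"dz":[0,0,0,0,0,0,0,0,0],"drx":[0,0,0,0,0,0,0,0,0],"dry":[0,0,0,0,0,0,0,0,0],"drz":[0,0,0,0,0,0,0,0,0]}' | python3 shift.py >/dev/null; python3 -c "
from h import *;B();o=robot.observe();print(o['joints'].round(3),o['tcp_rot'])"
```

```text
board xyz [-0.1511 -0.0015  0.1488] yaw err -0.002 F [0.7 0.4 0.6] t 18.15
[-0.081  0.089 -0.553  2.268  0.087  0.801 -1.763] [ 3.12578582e+00 -8.96126819e-04  5.00316895e-01]
```

```bash
echo '{"dx":[0.004,0.004,0.003,0,0,0],"dy":[0,0,0,0,0,0],"dz":[0.03,0.03,0.03,0.01,0,0],"drx":[0,0,0,0,0,0],"dry":[0,0,0,0,0,0],"drz":[0,0,0,0,0,0]}' | python3 shift.py >/dev/null; python3 -c "
from h import *;B();o=robot.observe();print(o['joints'].round(3),o['tcp_rot'])"
```

```text
board xyz [-0.1373 -0.0008  0.0486] yaw err 0.002 F [-0.5  0.5  0.5] t 18.65
[-0.182  0.313 -0.489  2.337  0.306  0.549 -1.981] [ 3.12890473e+00 -4.37777005e-04  5.03881817e-01]
```

```bash
echo '{"dx":[0.008,0.008,0.008,0.008,0.008,0.008],"dy":[0,0,0,0,0,0],"dz":[0,0,0,0,0,0],"drx":[0,0,0,0,0,0],"dry":[0,0,0,0,0,0],"drz":[0,0,0,0,0,0]}' | python3 shift.py >/dev/null; python3 -c "
from h import *;B()";echo '{"dx":[0.008,0.008,0.008,0.008],"dy":[0,0,0,0],"dz":[0,0,0,0],"drx":[0,0,0,0],"dry":[0,0,0,0],"drz":[0,0,0,0]}' | python3 shift.py >/dev/null; python3 -c "
from h import *;B()"
```

```text
board xyz [-0.0888 -0.0021  0.0492] yaw err -0.0 F [-2.7 -0.1  1.7] t 19.15
board xyz [-0.057  -0.0022  0.0489] yaw err -0.0 F [-2.8 -1.2  1.7] t 19.48
```

Only friction is felt (about 2.7 N), so nothing is blocking. Push on home.

```bash
echo '{"dx":[0.008,0.008,0.008,0.005,0.003],"dy":[0,0,0,0,0],"dz":[0,0,0,0,0],"drx":[0,0,0,0,0],"dry":[0,0,0,0,0],"drz":[0,0,0,0,0]}' | python3 shift.py >/dev/null; python3 -c "
from h import *;B()";echo '{"dx":[0.003,0.003,0],"dy":[0,0,0],"dz":[0,0,0],"drx":[0,0,0],"dry":[0,0,0],"drz":[0,0,0]}' | python3 shift.py >/dev/null; python3 -c "
from h import *;B()"
```

```text
board xyz [-0.0247 -0.0019  0.0489] yaw err -0.0 F [-2.4 -1.7  0.6] t 19.9
board xyz [-0.0225 -0.0019  0.0485] yaw err 0.0 F [-6.8 -0.4  4.3] t 20.15
```

```bash
echo '{"dx":[0.003,0.003,0],"dy":[0,0,0],"dz":[0,0,0],"drx":[0,0,0],"dry":[0,0,0],"drz":[0,0,0]}' | python3 shift.py >/dev/null; python3 -c "
from h import *;B()";echo '{"dx":[-0.015,-0.015,-0.015,0,0,0,-0.02,0,0],"dy":[0,0,0,0,0,0,0,0,0],"dz":[0,0,0,-0.03,-0.03,-0.04,-0.03,0,0],"drx":[0,0,0,0,0,0,0,0,0],"dry":[0,0,0,0,0,0,0,0,0],"drz":[0,0,0,0,0,0,0,0,0]}' | python3 shift.py >/dev/null
python3 - <<'E'
from h import *
np.set_printoptions(precision=3,suppress=True)
B();g=eyes.grab_frame("side");E=np.array([.4555,.2445]);a=.502;R=np.array([[np.cos(a),np.sin(a)],[-np.sin(a),np.cos(a)]])
T=np.linalg.inv(g["world_from_camera"])
def px(bx,by,z):
    w=np.r_[E+R.T@[bx,by],z];u=g["intrinsics"]@(T[:3,:3]@w+T[:3,3]);return u[:2]/u[2]
# brightness profile along board x at y=.1 (side): knobs avoided
for by in(.14,.06):
    print([(round(x,3),g["color"][tuple(px(x,by,.07).round().astype(int)[::-1])].tolist()) for x in np.arange(-.06,.031,.006)])
# knob brass and gold centroid
h=cv2.cvtColor(g["color"],cv2.COLOR_RGB2HSV);m=cv2.inRange(h,(18,170,110),(30,255,255));n,l,st,ce=cv2.connectedComponentsWithStats(m)
for i in range(1,n):
    if st[i,4]>12 and 160<ce[i][0]<300 and 200<ce[i][1]<370:print(st[i,4],ce[i],R@(onz(g,ce[i],.035)[:2]-E),R@(onz(g,ce[i],.09)[:2]-E))
E
```

```text
board xyz [-0.0225 -0.002   0.0477] yaw err 0.0 F [-18.8  -0.4  14.5] t 20.4
board xyz [-0.077  0.     0.181] yaw err 0.001 F [ 0.5  0.6 -0.2] t 21.15
[(np.float64(-0.06), [68, 42, 25]), (np.float64(-0.054), [91, 58, 40]), (np.float64(-0.048), [140, 99, 64]), (np.float64(-0.042), [102, 67, 44]), (np.float64(-0.036), [102, 67, 46]), (np.float64(-0.03), [101, 65, 42]), (np.float64(-0.024), [104, 67, 46]), (np.float64(-0.018), [73, 46, 27]), (np.float64(-0.012), [159, 115, 72]), (np.float64(-0.006), [218, 165, 105]), (np.float64(-0.0), [150, 107, 70]), (np.float64(0.006), [178, 138, 99]), (np.float64(0.012), [170, 129, 96]), (np.float64(0.018), [207, 154, 97]), (np.float64(0.024), [200, 149, 94]), (np.float64(0.03), [210, 158, 100])]
[(np.float64(-0.06), [91, 56, 36]), (np.float64(-0.054), [93, 59, 39]), (np.float64(-0.048), [93, 59, 39]), (np.float64(-0.042), [94, 60, 37]), (np.float64(-0.036), [105, 69, 45]), (np.float64(-0.03), [106, 68, 44]), (np.float64(-0.024), [89, 56, 38]), (np.float64(-0.018), [99, 66, 40]), (np.float64(-0.012), [187, 136, 84]), (np.float64(-0.006), [223, 169, 109]), (np.float64(-0.0), [115, 94, 82]), (np.float64(0.006), [182, 140, 96]), (np.float64(0.012), [177, 131, 92]), (np.float64(0.018), [201, 149, 94]), (np.float64(0.024), [209, 156, 100]), (np.float64(0.03), [207, 156, 100])]
32 [249.75  203.969] [ 0.024 -0.291] [ 0.015 -0.239]
13 [239.077 212.692] [ 0.052 -0.253] [ 0.041 -0.203]
39 [248.231 323.128] [-0.018  0.101] [-0.024  0.129]
```

A rigid stop at 19 N, and the front's bright band (−14 to −3 mm) sits right against the board edge, so the drawer is home. The robot is clear.

```bash
python3 -c "
from h import *;print(robot.hand_in())"
```

```text
the job is handed in; nothing more can be done
None
```

I drew the drawer out, raked all three sprues into it, pushed it home against a hard stop and handed the job in at about 21 s; the casting looked undisturbed and no verdict came back.

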